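# Fit the guide plate on a tube rack's rod and lock its push rivet

### The arm

A 7-joint arm with a two-finger parallel gripper is mounted at the origin on the work surface. World frame = base frame: x ahead of the robot, y to its left, z up, the work surface at z = 0. Lengths are in m, angles in degrees, forces in N, time in s.
With the tool pointing down it reaches from about 0.4 to 0.9 m from the base axis. Payload 5.5 kg.
Tool frame: the origin (TCP) lies between the finger pads; the fingertips stand 8 mm ahead of it and the grasp point (between the pads) lies 11 mm behind it; z points along the fingers, x is the direction in which the jaws open and shut, and the axes are right-handed (so a half turn about z gives the same grasp; the last joint's range is limited). The gripper opens to 85 mm and grips with 20 to 120 N. Pads are 22 mm wide; open, the fingers measure 114 mm over their backs; the gripper's body (76 mm by 85 mm) begins 54 mm behind the grasp point. The pads swing forward as they close: fully open they stand 13 mm farther back than shut.
Start: joints at [15.08, 28.699, -24.465, 88.831, 12.651, 65.22, -12.049], TCP at [0.65, 0, 0.239] pointing down, gripper open.
Joint ranges: [-164.97, 164.97], [-17.58, 116.51], [-87.97, 89.64], [11.32, 138.91], [-80.73, 260.73], [10.89, 115.49], [-147.41, 147.41]. Speed limits (degrees/s): [147.25, 147.25, 180, 180, 180, 180, 180].

### API

Orientations are given as a 3x3 rotation matrix whose columns are the frame's x, y, z axes.
In Python, from station import * gives the robot as it stands. The module is installed in compiled form; this text tells all that it offers.
- The arm moves only by the tool drive_tool, never from a script. Its argument "motion" is a list of rows, each an object with "xyz": the shift along the tool's x, y, z in cm, a list of three; "rotation": the turn, a rotation vector about the tool's x, y, z in degrees, a list of three; "fingers": the opening, from 0 (shut) to 1 (fully open). In form: [{"xyz": [x, y, z], "rotation": [ax, ay, az], "fingers": fingers}, ...]. A call has 1 to 10 rows; each row is the pose to reach, as a shift and turn from the pose commanded when the call began, along the tool's axes at that moment; what a row does not reach only later rows make up. A row lasts 1/10 s, in which the tool goes at most 50 mm and 8.59 degrees, less where a joint would pass 70% of its speed; a pose out of reach is approached as far as the arm can. A call with a gripper value outside its range is refused whole. The fingers move at their own pace and stop on an object; "grip_force" is the grip in N (left out, the last holds). Time passes only in rows, so rows that repeat a pose let the fingers close. It gives the time, the measured TCP pose, the force and the opening at its end, in the units of the state.
- state(): the state, without advancing time (a new reading comes with each control period).
- snapshot(name): name is "scene" or "side" or "wrist"; returns the picture (384x512x3 uint8, blue, green, red); there is no depth.
- camera_model(name): a dict with "fx", "fy", "cx", "cy" (pixels), "cam_to_world" (4x4, takes a point from camera to world coordinates). Camera axes: x right, y up, looking along -z (the intrinsics and any distortion apply to the point x, -y, -z); pixel columns grow to the right and rows downward; lengths in m; the calibration is good to about 2 mm. A picture is of the moment at which its call begins: read the wrist's pose just before it. camera_model takes no time and is no camera call; for the wrist camera it gives the pose at the moment of the call.
- job_done(): hands the job in, once; it reports no verdict.
Trained networks look in the newest picture that a camera, given by its name, has taken for a name from the list of things; names that differ only in an ending like _2 or _b are one class to them, and where a whole thing is asked for, a point or a joint stands for the part that bears it (a point fixed in the world has none). Each returns a list of dicts, best first, with "p" (0 to 1); they miss things now and then, are a little off and sometimes report something else, mostly with a low value. They report only what shows in the picture. A call takes as long as a camera call. They do not tell look-alikes from the thing itself.
- search_frame(target, camera): "extent" ([left, top, right, bottom] in pixels, round what is visible of it).
- outline_of(target, camera): "region" (384x512 bool, what is visible of it) and "extent" ([left, top, right, bottom] in pixels, round what is visible of it).
- tip_of(target, camera): "point" ([column, row] in pixels: a listed point, or the origin of a listed thing).
The state is a dict: "clock": time; "joint_positions": joint angles; "dq": joint speeds; "joint_torque": joint torques, N m; "tool_pos": TCP position; "orientation": TCP orientation; "wrist_force": force on the tool from outside, world axes, zero at the start; "wrist_torque": the same for the moment, N m; "opening": finger opening in m.
Only numpy, scipy, OpenCV 4.12 (cv2) and the standard library are available. Lean on these libraries where they do the work, as an engineer would, in place of code of your own. Each camera call takes 0.05 s, during which the arm holds its last target. There are 200 camera calls.

### The job

Reassemble the tube rack: pick up the blue guide plate, pass its bored orange collar over the tall steel rod of the white rack base and let it down gently, level and without dropping it, until it lies fully home on both white end blocks with its rivet over the hole in the other block. Then push the rivet's yellow center pin down flush to lock the plate, let go, and leave the other things on the bench where they are.

Things in the scene. Friction and masses are not known exactly. Their poses are not given: they have to be found in the camera images.
- rack_base: White plastic rack base, fixed to the bench: deck 100 (x) by 210 (y) by 14 mm with an end block 80 x 44 mm at each end of y, block tops 44 mm above the bench. A steel rod, 14 mm in diameter, stands on the +y block, 70 mm from the origin; the -y block has a locking hole 72 mm from the origin. Origin: centre of the underside; z up, y along the length towards the rod.
- rod_tip (a point): Top of the steel rod, on its axis, 150 mm above the bench, 106 mm above the block tops. The top 12 mm taper from 14 to 6 mm in diameter.
- rod_foot (a point): Point on the rod's axis at the height of the block tops (44 mm above the bench), where the plate's underside comes to rest. Its y axis runs as the base's y.
- lock_hole (a point): Mouth centre of the round locking hole, 16 mm in diameter and 16 mm deep, in the top of the block away from the rod (142 mm from the rod axis, towards the base's -y).
- guide_plate: Loose blue plate, 80 (x) by 190 (y) by 10 mm, about 0.23 kg, at the start flat on the bench, right side up. Orange collar with the bore at y +70 mm, push rivet at y -72 mm, grip tab between. Four other 17 mm tube holes (x +-26, y -32 and +28 mm) are not for the rod. Origin: centre of the underside; z up, y along the length towards the collar. Balances within 15 mm of the tab.
- grip_tab (a point): Grip point of the upright blue tab that lifts the plate: 12 mm thick (plate's x), 36 mm long (plate's y), from the plate's top face (10 mm above its underside) to 46 mm above its underside. The point lies inside the tab, on its middle plane, 33 mm above the underside, at plate y -12 mm (82 mm from the bore axis, 60 mm from the rivet).
- bore (a point): Centre, at the plate's underside, of the plain 17 mm bore that goes over the rod (plate x 0, y +70 mm). It runs 22 mm up through the plate and the orange collar, which stands 12 mm above the plate's top.
- rivet_foot (a point): Point on the rivet's axis at the plate's underside (plate x 0, y -72 mm); it belongs over the locking hole.
- pin_top (a point): Middle of the top of the rivet's yellow center pin (head 12 mm in diameter), 20 mm above the plate's underside when up and 13 mm when flush with the black rivet head (a ring 22 mm across, top 13 mm above the plate's underside).
- rivet_pin (a joint): Travel of the rivet's center pin into the plate, m: 0 = up, standing 7 mm proud of the black rivet head (start); 0.007 = flush. It stays where it is left; pushing takes about 6 N. Pushed, its 6 mm tip comes out up to 7 mm under the plate, into the locking hole.
- wash_orange: Bystander: white wash bottle with orange cap and label, 64 mm in diameter, 175 mm high with its spout. Origin under its centre.
- wash_blue: Bystander: the same with blue cap and label.
- amber_bottle: Bystander: amber glass bottle, 60 mm in diameter, 120 mm high.
- tip_box: Bystander: white pipette tip box with blue lid, 87 x 122 x 67 mm.
- beaker: Bystander: glass beaker, 64 mm in diameter, 70 mm high.
- timer: Bystander: flat grey lab timer, 50 x 70 x 18 mm, lying flat.
- vial: Bystander: small white vial with a green cap, 22 mm in diameter, 45 mm high, standing between the rack base and the plate.
- spatula: Bystander: spatula with black handle, 160 mm long, lying flat.
There are look-alikes about, which are no part of the job. Leave any brown or purple look-alike of the rack_base alone.

How it is judged:
By the outcome, as a careful person would: the job done as asked, in the order asked, and still so for the second after the job is handed in, with the robot touching nothing.
It also fails if it takes over 51 s, if anything falls off the work surface, if the arm or the gripper's body presses on something with over 40 N, if the wrist force passes 120 N, or if a joint passes its speed limit or range.

## Working session

There is one attempt and no reset: what is moved stays moved. The work goes in short steps, Python scripts to look and compute and a tool call to move; the robot and the scene stay as the last step left them, time stands still between calls to the robot, and variables do not carry over. Pictures are saved under pics/ and viewed, about 8 in all and at most 12, crops included, and the job is handed in when it is done.

Besides the shell and the picture viewer there is one more tool, called after ">>>" as name(argument=value, ...), one argument or row to a line, values as JSON. drive_tool: Moves the arm, as the interface text tells. Its arguments: {"type":"object","properties":{"motion":{"type":"array","items":{"type":"object","properties":{"xyz":{"type":"array","items":{"type":"number"}},"rotation":{"type":"array","items":{"type":"number"}},"fingers":{"type":"number"}}}},"grip_force":{"type":"number"}},"required":["motion"]}

```bash
mkdir -p pics; cat > h.py <<'E'
from station import *
import numpy as np, cv2
def ray(cam,px,M=None):
    M=M or camera_model(cam); T=np.array(M["cam_to_world"])
    d=np.array([(px[0]-M["cx"])/M["fx"],-(px[1]-M["cy"])/M["fy"],-1.])
    d=T[:3,:3]@d; return T[:3,3],d/np.linalg.norm(d)
def atz(cam,px,z,M=None):
    o,d=ray(cam,px,M); return o+d*(z-o[2])/d[2]
def tri(rays):
    A=sum(np.eye(3)-np.outer(d,d) for o,d in rays); b=sum((np.eye(3)-np.outer(d,d))@o for o,d in rays)
    p=np.linalg.solve(A,b); return p,[round(1000*np.linalg.norm((np.eye(3)-np.outer(d,d))@(p-o)),1) for o,d in rays]
def proj(cam,p,M=None):
    M=M or camera_model(cam); T=np.linalg.inv(np.array(M["cam_to_world"])); c=T[:3,:3]@np.array(p)+T[:3,3]
    return np.array([M["cx"]+M["fx"]*c[0]/-c[2], M["cy"]+M["fy"]*(-c[1])/-c[2]])
E
python3 - <<'E'
from h import *
np.set_printoptions(precision=4,suppress=True)
s=state();print(s["clock"],s["tool_pos"],np.array(s["orientation"]),s["opening"])
for c in("scene","side","wrist"):
    im=snapshot(c);cv2.imwrite(f"pics/{c}0.png",im)
    M=camera_model(c);print(c,{k:v for k,v in M.items() if k!="cam_to_world"});print(np.array(M["cam_to_world"]))
    for t in("grip_tab","bore","pin_top","rod_tip","lock_hole","rod_foot"):
        print(t,[(np.round(r["point"],1).tolist(),round(r["p"],2)) for r in tip_of(t,c)[:4]])
a=[cv2.imread(f"pics/{c}0.png") for c in("scene","side","wrist")]
cv2.imwrite("pics/a.png",np.hstack(a[:2])[:, :])
E
```

```text
0.0 [ 0.6493 -0.      0.2382] [[ 1.      0.0001 -0.002 ]
 [ 0.0001 -1.      0.0001]
 [-0.002  -0.0001 -1.    ]] 0.08570648048872455
scene {'fx': 355.64502636932986, 'fy': 355.64502636932986, 'cx': 259.8476528443795, 'cy': 189.88243729850765}
[[ 0.4481 -0.547   0.7071  1.2144]
 [ 0.8938  0.2579 -0.3669 -0.341 ]
 [ 0.0183  0.7964  0.6045  0.6977]
 [ 0.      0.      0.      1.    ]]
grip_tab [([189.4, 245.9], 0.91)]
bore [([223.3, 250.6], 0.85)]
pin_top [([168.6, 248.8], 0.59), ([365.2, 194.3], 0.41)]
rod_tip [([446.9, 183.6], 0.9), ([335.9, 165.3], 0.81), ([322.5, 120.5], 0.62)]
lock_hole [([394.6, 228.0], 0.94), ([290.9, 209.7], 0.93), ([102.5, 233.5], 0.74), ([284.3, 161.8], 0.57)]
rod_foot [([433.8, 214.3], 0.98), ([331.0, 195.4], 0.73), ([316.6, 153.1], 0.67)]
side {'fx': 358.8547068402804, 'fy': 358.8547068402804, 'cx': 257.719198749436, 'cy': 192.6210678029236}
[[ 0.9846  0.0693 -0.1606  0.3312]
 [-0.1735  0.504  -0.8461 -1.0745]
 [ 0.0223  0.8609  0.5082  0.7611]
 [ 0.      0.      0.      1.    ]]
grip_tab [([279.3, 242.6], 0.83)]
bore [([276.0, 236.7], 0.62)]
pin_top []
rod_tip [([190.2, 147.3], 0.61), ([256.1, 154.0], 0.56)]
lock_hole [([261.1, 195.9], 0.83), ([296.2, 167.0], 0.68), ([201.7, 189.6], 0.63), ([276.8, 246.2], 0.18)]
rod_foot [([286.2, 156.8], 0.82), ([195.7, 170.6], 0.65), ([255.3, 179.1], 0.63)]
wrist {'fx': 267.914783994125, 'fy': 267.914783994125, 'cx': 256.43397215386705, 'cy': 189.3248564376737}
[[ 1.     -0.0007  0.0008  0.6507]
 [ 0.0004  0.9627  0.2707  0.069 ]
 [-0.001  -0.2707  0.9627  0.3735]
 [ 0.      0.      0.      1.    ]]
grip_tab [([204.2, 297.7], 0.83)]
bore [([215.8, 240.2], 0.86)]
pin_top []
rod_tip []
lock_hole [([191.5, 87.0], 0.96)]
rod_foot []
```

View pics/scene0.png

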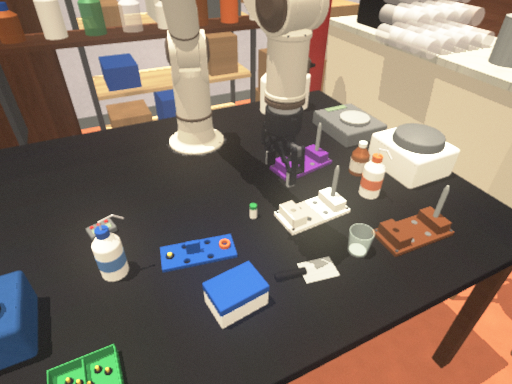

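View pics/side0.png

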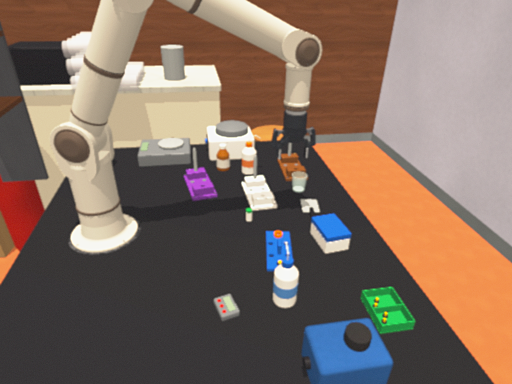

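Scene picture: rack-base candidates are purple (300,162), brown (415,230) and white with rod tip (336,165) and hole (291,210). The white one is right. The only plate is blue, around (198,251), with its collar at (224,244) and rivet at (170,255). Side picture: white base at (258,192), plate at (279,250), partly hidden by the blue wash bottle.

```bash
python3 - <<'E'
from h import *
np.set_printoptions(precision=4,suppress=True)
P={"grip_tab":[("scene",(189.4,245.9)),("side",(279.3,242.6)),("wrist",(204.2,297.7))],
"bore":[("scene",(223.3,250.6)),("side",(276,236.7)),("wrist",(215.8,240.2))],
"hole":[("scene",(290.9,209.7)),("side",(261.1,195.9)),("wrist",(191.5,87))],
"tip":[("scene",(335.9,165.3)),("side",(256.1,154))],
"foot":[("scene",(331,195.4)),("side",(255.3,179.1))]}
for k,v in P.items(): print(k,*tri([ray(*a) for a in v]))
print("bore each z0",[atz(c,p,0.0) for c,p in P["bore"]])
print("pin z.02",atz("scene",(168.6,248.8),.02))
im=cv2.imread("pics/scene0.png")[150:290,140:360]
w=cv2.imread("pics/wrist0.png")
a=cv2.resize(im,(800,509),interpolation=cv2.INTER_CUBIC);cv2.imwrite("pics/crop.png",a)
E
```

```text
grip_tab [ 0.5728 -0.1984  0.0361] [np.float64(7.9), np.float64(6.0), np.float64(5.0)]
bore [ 0.5863 -0.118  -0.0022] [np.float64(6.2), np.float64(7.3), np.float64(1.6)]
hole [0.57   0.0978 0.0405] [np.float64(3.1), np.float64(2.4), np.float64(4.8)]
tip [0.5691 0.2317 0.157 ] [np.float64(1.5), np.float64(1.5)]
foot [0.5671 0.2344 0.0439] [np.float64(1.8), np.float64(1.8)]
bore each z0 [array([ 0.5943, -0.1239,  0.    ]), array([ 0.5825, -0.1114,  0.    ]), array([ 0.5883, -0.1169,  0.    ])]
pin z.02 [ 0.5456 -0.2543  0.02  ]
```

View pics/crop.png

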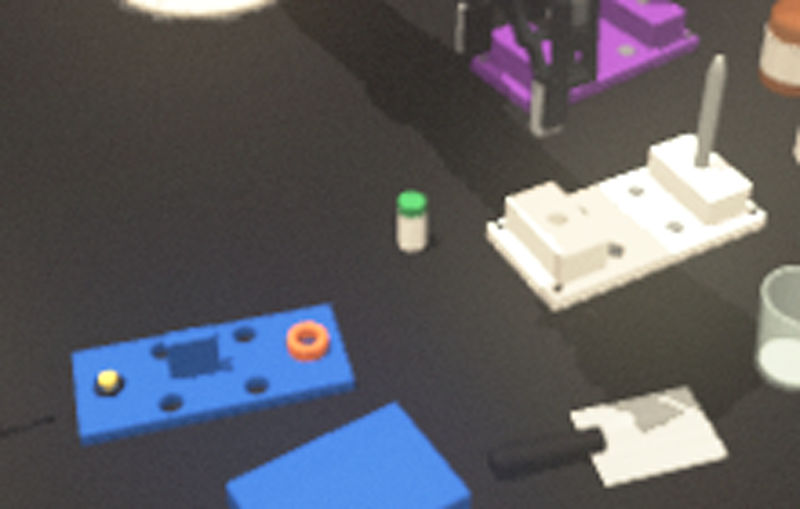

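View pics/wrist0.png

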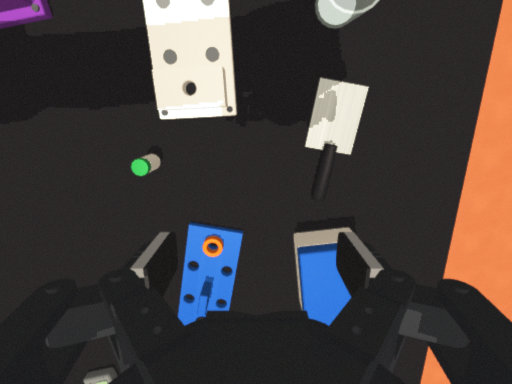

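The crop confirms the choice: white base with its hole at (560,217) and rod at (710,110), blue plate with orange collar (307,341), yellow pin (107,380) and tab (193,355). The wrist picture shows the collar at (213,246) and tab at about (205,297). The brown and purple bases and the blue tip box lid are not targets. Next I move the wrist over the plate for a close look.

>>> drive_tool(
  motion=[
    {"xyz": [-3.5,5,0],"rotation": [0,0,0],"fingers": 1},
    {"xyz": [-7.5,10,0],"rotation": [0,0,0],"fingers": 1},
    {"xyz": [-7.5,12,0],"rotation": [0,0,0],"fingers": 1},
    {"xyz": [-7.5,12,0],"rotation": [0,0,0],"fingers": 1},
    {"xyz": [-7.5,12,0],"rotation": [0,0,0],"fingers": 1},
  ],
)

```text
clock: 1.55
tool_pos: [0.5747, -0.1216, 0.2396]
orientation: [[1.0, -0.003, 0.0], [-0.003, -1.0, -0.0], [0.0, 0.0, -1.0]]
wrist_force: [1.2, 0.4, 0.4]
opening: 0.0855
```

```bash
cat > look.py <<'E'
from h import *
import sys,json
def look(name,ts):
    s=state();im=snapshot("wrist");M=camera_model("wrist");cv2.imwrite(f"pics/{name}.png",im)
    out={"M":{k:np.array(v).tolist() for k,v in M.items()}}
    for t in ts:
        r=tip_of(t,"wrist"); out[t]=[(np.round(q["point"],1).tolist(),round(q["p"],2)) for q in r[:3]]
    json.dump(out,open(f"{name}.json","w")); print(s["clock"],np.round(s["tool_pos"],4),{t:out[t] for t in ts}); return im,M,out
E
python3 - <<'E'
from look import *
look("w1",["grip_tab","bore","pin_top","guide_plate"])
E
```

```text
1.55 [ 0.5747 -0.1216  0.2396] {'grip_tab': [([253.2, 226.1], 0.86), ([396.6, 45.1], 0.17)], 'bore': [([265.6, 161.0], 0.76)], 'pin_top': [([245.4, 257.7], 0.48)], 'guide_plate': [([256.2, 209.1], 0.6)]}
```

>>> drive_tool(
  motion=[
    {"xyz": [0,5,0],"rotation": [0,0,0],"fingers": 1},
    {"xyz": [0,10,0],"rotation": [0,0,0],"fingers": 1},
    {"xyz": [0,10,0],"rotation": [0,0,0],"fingers": 1},
    {"xyz": [0,10,0],"rotation": [0,0,0],"fingers": 1},
  ],
)

```text
clock: 2.2
tool_pos: [0.575, -0.2209, 0.2388]
orientation: [[1.0, -0.002, -0.0], [-0.002, -1.0, 0.0], [-0.0, -0.0, -1.0]]
wrist_force: [0.0, -0.3, -1.0]
opening: 0.0855
```

```bash
python3 - <<'E'
from look import *
np.set_printoptions(precision=4,suppress=True)
T=["grip_tab","bore","pin_top","guide_plate"]
_,M2,b=look("w2",T)
a=json.load(open("w1.json"));M1=a["M"]
for t in T:
    if a[t] and b[t]: print(t,*tri([ray("wrist",a[t][0][0],M1),ray("wrist",b[t][0][0],M2)]))
cv2.imwrite("pics/w12.png",cv2.resize(np.hstack([cv2.imread("pics/w1.png")[:, 60:460],cv2.imread("pics/w2.png")[:,60:460]]),(800,384)))
E
```

```text
2.2 [ 0.575  -0.2209  0.2388] {'grip_tab': [([251.5, 151.0], 0.64)], 'bore': [([264.8, 86.6], 0.89)], 'pin_top': [([243.9, 195.4], 0.49)], 'guide_plate': [([254.8, 140.4], 0.65)]}
grip_tab [ 0.5707 -0.1931  0.0463] [np.float64(1.0), np.float64(1.0)]
bore [ 0.5877 -0.1148 -0.0036] [np.float64(1.2), np.float64(1.2)]
pin_top [ 0.5585 -0.2607  0.0101] [np.float64(0.6), np.float64(0.6)]
guide_plate [ 0.5745 -0.1841  0.0052] [np.float64(1.1), np.float64(1.1)]
```

View pics/w12.png

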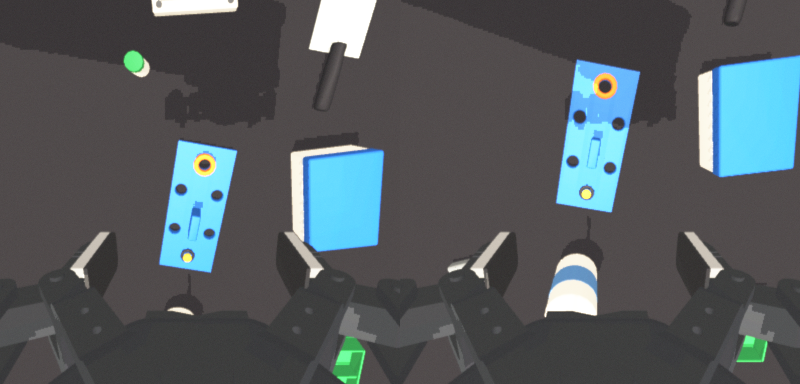

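Wrist pictures: left view has the collar at (204,164) and pin at (187,257); right view has the collar at (605,86), tab (594,150) and pin (586,194). The blue wash bottle stands beyond the rivet end and the tip box is to the right. I refine the positions from the colour blobs.

```bash
cat >> h.py <<'E'
def blob(im,lo,hi,box):
    h=cv2.cvtColor(im,cv2.COLOR_BGR2HSV); m=cv2.inRange(h,lo,hi); k=np.zeros_like(m); l,t,r,b=box; k[t:b,l:r]=m[t:b,l:r]
    n,L,st,c=cv2.connectedComponentsWithStats(k); i=1+np.argmax(st[1:,4]); hull=cv2.convexHull(np.argwhere(L==i)[:,::-1].astype(np.int32)); mo=cv2.moments(hull)
    return (mo["m10"]/mo["m00"],mo["m01"]/mo["m00"]),st[i].tolist()
OR=((5,120,100),(20,255,255)); YE=((22,120,100),(35,255,255))
E
python3 - <<'E'
from look import *
np.set_printoptions(precision=4,suppress=True)
R={"or":[], "ye":[]}
for n in("w1","w2"):
    M=json.load(open(n+".json"))["M"];im=cv2.imread(f"pics/{n}.png")
    for k,c,z in(("or",OR,.022),("ye",YE,.02)):
        p,st=blob(im,*c,(200,40,340,290)); R[k].append(ray("wrist",p,M)); print(n,k,np.round(p,1),st,atz("wrist",p,z,M))
for k in R: print(k,*tri(R[k]))
snapshot("side");r=search_frame("wash_blue","side");print(r[:2]); 
if r: e=r[0]["extent"];print(atz("side",((e[0]+e[2])/2,e[3]-8),0))
snapshot("scene");r=search_frame("wash_blue","scene");print(r[:2])
if r: e=r[0]["extent"];print(atz("scene",((e[0]+e[2])/2,e[3]-8),0))
r=tip_of("wash_blue","scene");print([(q,atz("scene",q["point"],0)) for q in r[:2]])
print(camera_model("wrist")["cam_to_world"][:3])
E
```

```text
w1 or [264.3 164.9] [258, 159, 13, 13, 40] [ 0.5863 -0.1158  0.022 ]
w1 ye [264.4 164.4] [255, 155, 20, 20, 196] [ 0.5865 -0.1154  0.02  ]
w2 or [264.8  85.5] [258, 78, 15, 16, 77] [ 0.5859 -0.1159  0.022 ]
w2 ye [264.4  85.4] [254, 75, 22, 22, 151] [ 0.5855 -0.1156  0.02  ]
or [ 0.5861 -0.1159  0.0213] [np.float64(0.2), np.float64(0.2)]
ye [ 0.586  -0.1156  0.0193] [np.float64(0.5), np.float64(0.5)]
[{'extent': [275.3, 243.8, 297.6, 307.1], 'p': 0.75}, {'extent': [310.9, 217.4, 350.5, 253.8], 'p': 0.58}]
[ 0.5499 -0.3924  0.    ]
[{'extent': [93.8, 216.4, 131.2, 279.4], 'p': 0.81}, {'extent': [275.7, 256.5, 340.7, 280.7], 'p': 0.63}]
[ 0.5406 -0.3959 -0.    ]
[({'point': [118.5, 270.5], 'p': 0.66}, array([ 0.5441, -0.3822, -0.    ])), ({'point': [311.5, 209.5], 'p': 0.46}, array([0.5533, 0.1802, 0.    ]))]
[[ 1.     -0.0014  0.0005  0.5758]
 [ 0.0012  0.9626  0.2708 -0.1505]
 [-0.0009 -0.2708  0.9626  0.3735]]
```

```bash
python3 - <<'E'
from look import *
np.set_printoptions(precision=4,suppress=True)
R=[]
for n,b in(("w1",(225,240,275,275)),("w2",(225,175,275,215))):
    M=json.load(open(n+".json"))["M"];im=cv2.imread(f"pics/{n}.png")
    p,st=blob(im,*YE,b);R.append(ray("wrist",p,M));print(p,st)
p,e=tri(R);print(p,e)
c=np.array([.586,-.1159]);d=c-p[:2];L=np.linalg.norm(d);d/=L;print(L,"yaw",np.degrees(np.arctan2(d[0],d[1])),"tab",c-.082*d)
E
```

```text
(246.95582329317267, 257.1606425702811) [243, 254, 9, 7, 52]
(245.6242424242424, 194.0909090909091) [241, 190, 10, 9, 52]
[ 0.5611 -0.2576  0.0137] [np.float64(0.5), np.float64(0.5)]
0.14390595913278745 yaw 9.956384504229701 tab [ 0.5718 -0.1967]
```

Collar to pin measures 143.9 mm (expected 142), yaw is 10°, and the tab is at (0.572,-0.196). All plausible, so I go down and grasp.

>>> drive_tool(
  motion=[
    {"xyz": [-0.3,-2.4,3],"rotation": [0,0,5],"fingers": 1},
    {"xyz": [-0.3,-2.4,8],"rotation": [0,0,10],"fingers": 1},
    {"xyz": [-0.3,-2.4,12],"rotation": [0,0,10],"fingers": 1},
    {"xyz": [-0.3,-2.4,16],"rotation": [0,0,10],"fingers": 0.8},
    {"xyz": [-0.3,-2.4,19],"rotation": [0,0,10],"fingers": 0.7},
    {"xyz": [-0.3,-2.4,21],"rotation": [0,0,10],"fingers": 0.6},
    {"xyz": [-0.3,-2.4,21.4],"rotation": [0,0,10],"fingers": 0.5},
    {"xyz": [-0.3,-2.4,21.4],"rotation": [0,0,10],"fingers": 0.4},
  ],
)

```text
clock: 3.5
tool_pos: [0.5718, -0.1957, 0.0249]
orientation: [[0.985, -0.174, -0.001], [-0.174, -0.985, 0.001], [-0.001, -0.0, -1.0]]
wrist_force: [0.7, -0.5, -0.1]
opening: 0.0344
```

```bash
python3 - <<'E'
from look import *
look("w3",["grip_tab","bore","pin_top"])
E
```

```text
3.5 [ 0.5718 -0.1957  0.0249] {'grip_tab': [([255.5, 256.8], 0.67)], 'bore': [([258.9, 95.7], 0.65)], 'pin_top': []}
```

View pics/w3.png

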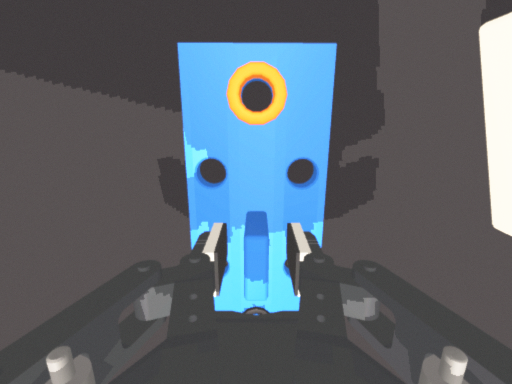

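The picture shows the tab centred between the pads (pixel 256,255), with the collar straight ahead at (257,95). Close and lift.

>>> drive_tool(
  motion=[
    {"xyz": [0,0,0],"rotation": [0,0,0],"fingers": 0},
    {"xyz": [0,0,0],"rotation": [0,0,0],"fingers": 0},
    {"xyz": [0,0,0],"rotation": [0,0,0],"fingers": 0},
    {"xyz": [0,0,0],"rotation": [0,0,0],"fingers": 0},
    {"xyz": [0,0,0],"rotation": [0,0,0],"fingers": 0},
    {"xyz": [0,0,-1],"rotation": [0,0,0],"fingers": 0},
    {"xyz": [0,0,-3],"rotation": [0,0,0],"fingers": 0},
  ],
  grip_force=80,
)

```text
clock: 4.4
tool_pos: [0.5701, -0.1955, 0.0543]
orientation: [[0.985, -0.174, -0.004], [-0.174, -0.985, 0.001], [-0.004, -0.001, -1.0]]
wrist_force: [-0.4, -0.2, -2.6]
opening: 0.0104
```

>>> drive_tool(
  motion=[
    {"xyz": [0,0,-3],"rotation": [0,0,0],"fingers": 0},
    {"xyz": [0,0,-7],"rotation": [0,0,0],"fingers": 0},
    {"xyz": [0,0,-11],"rotation": [0,0,0],"fingers": 0},
    {"xyz": [0,0,-15],"rotation": [0,0,0],"fingers": 0},
    {"xyz": [0,0,-15],"rotation": [0,0,0],"fingers": 0},
    {"xyz": [0,0,-15],"rotation": [0,0,0],"fingers": 0},
  ],
)

```text
clock: 5.0
tool_pos: [0.5723, -0.1961, 0.2066]
orientation: [[0.985, -0.174, 0.002], [-0.174, -0.985, -0.001], [0.002, 0.001, -1.0]]
wrist_force: [-1.8, 0.5, -3.2]
opening: 0.0108
```

```bash
python3 - <<'E'
from look import *
im,M,o=look("w4",["bore","rod_tip","lock_hole","rod_foot"])
im3=cv2.imread("pics/w3.png")
for i in(im3,im): print(blob(i,(5,120,100),(35,255,255),(180,20,340,200)))
print(state()["wrist_force"],state()["wrist_torque"],state()["opening"])
E
```

```text
5.0 [ 0.5723 -0.1961  0.2066] {'bore': [([256.7, 94.2], 0.69), ([155.6, 319.1], 0.42)], 'rod_tip': [], 'lock_hole': [], 'rod_foot': []}
((256.3823081429408, 92.70169888693614), [227, 62, 60, 62, 2045])
((256.1840966462315, 92.13415073927155), [227, 62, 59, 61, 2000])
[-0.33474937  0.42910564 -2.1332205 ] [-0.01470027  0.02465175 -0.02071012] 0.01062801771636364
```

Grip is good: the collar pixel did not change on lifting, so the plate hangs level. I carry it to a spot beside the base (on the -x side, clear of the bottles) to see the rod and hole past the plate.

>>> drive_tool(
  motion=[
    {"xyz": [-1,-2,-0.5],"rotation": [0,0,-1],"fingers": 0},
    {"xyz": [-2.5,-5,-1],"rotation": [0,0,-3],"fingers": 0},
    {"xyz": [-4.5,-9,-1],"rotation": [0,0,-5],"fingers": 0},
    {"xyz": [-6.5,-13,-1],"rotation": [0,0,-7],"fingers": 0},
    {"xyz": [-8.5,-17,-1],"rotation": [0,0,-9],"fingers": 0},
    {"xyz": [-10.5,-21,-1],"rotation": [0,0,-10],"fingers": 0},
    {"xyz": [-12.5,-25,-1],"rotation": [0,0,-10],"fingers": 0},
    {"xyz": [-14,-28.5,-1],"rotation": [0,0,-10],"fingers": 0},
    {"xyz": [-15,-30.5,-1],"rotation": [0,0,-10],"fingers": 0},
    {"xyz": [-15,-30.5,-1],"rotation": [0,0,-10],"fingers": 0},
  ],
)

```text
clock: 6.25
tool_pos: [0.4749, 0.1355, 0.2151]
orientation: [[1.0, 0.008, -0.001], [0.008, -1.0, 0.002], [-0.001, -0.002, -1.0]]
wrist_force: [-0.3, 1.0, -1.9]
opening: 0.0109
```

>>> drive_tool(
  motion=[
    {"xyz": [0,0,0],"rotation": [0,0,0],"fingers": 0},
    {"xyz": [0,0,0],"rotation": [0,0,0],"fingers": 0},
  ],
)

```text
clock: 6.45
tool_pos: [0.4771, 0.1294, 0.2149]
orientation: [[1.0, -0.001, -0.001], [-0.001, -1.0, -0.001], [-0.001, 0.001, -1.0]]
wrist_force: [1.0, 0.1, -2.9]
opening: 0.011
```

```bash
python3 - <<'E'
from look import *
np.set_printoptions(precision=4,suppress=True)
im,M,o=look("w5",["bore","rod_tip","lock_hole","rod_foot"])
for t,z in(("rod_tip",.15),("lock_hole",.044),("rod_foot",.044)):
    for q in o[t]: print(t,q,atz("wrist",q[0],z,M))
print(np.array(state()["orientation"]))
snapshot("scene");snapshot("side");p={}
for t in("rod_tip","lock_hole","rod_foot"):
  for c in("scene","side"): print(t,c,[(np.round(q["point"],1).tolist(),round(q["p"],2)) for q in tip_of(t,c)[:4]])
E
```

```text
6.45 [0.4771 0.1294 0.2149] {'bore': [([259.9, 95.6], 0.83)], 'rod_tip': [([385.5, 50.2], 0.97)], 'lock_hole': [([254.2, 305.7], 0.72), ([336.9, 201.1], 0.68), ([135.8, 106.0], 0.67)], 'rod_foot': [([343.6, 74.6], 0.57), ([385.0, 50.7], 0.21)]}
rod_tip ([385.5, 50.2], 0.97) [0.5648 0.2393 0.15  ]
lock_hole ([254.2, 305.7], 0.72) [ 0.4744 -0.0507  0.044 ]
lock_hole ([336.9, 201.1], 0.68) [0.5739 0.0975 0.044 ]
lock_hole ([135.8, 106.0], 0.67) [0.3465 0.2066 0.044 ]
rod_foot ([343.6, 74.6], 0.57) [0.5698 0.2379 0.044 ]
rod_foot ([385.0, 50.7], 0.21) [0.6105 0.2607 0.044 ]
[[ 1.     -0.0017 -0.0002]
 [-0.0017 -1.     -0.0002]
 [-0.0002  0.0002 -1.    ]]
rod_tip scene [([452.2, 182.2], 0.93), ([338.6, 162.5], 0.62), ([321.5, 119.9], 0.61)]
rod_tip side [([257.2, 156.7], 0.95), ([294.9, 137.5], 0.91), ([193.9, 148.6], 0.68), ([311.3, 213.9], 0.61)]
lock_hole scene [([391.9, 228.9], 0.77), ([285.9, 164.2], 0.67), ([293.2, 208.7], 0.65)]
lock_hole side [([297.3, 168.5], 0.79)]
rod_foot scene [([329.9, 193.5], 0.95), ([436.7, 213.6], 0.86), ([316.5, 156.6], 0.65)]
rod_foot side [([197.3, 169.2], 0.95), ([291.0, 157.3], 0.89), ([253.1, 177.6], 0.66), ([255.2, 155.0], 0.54)]
```

View pics/w5.png

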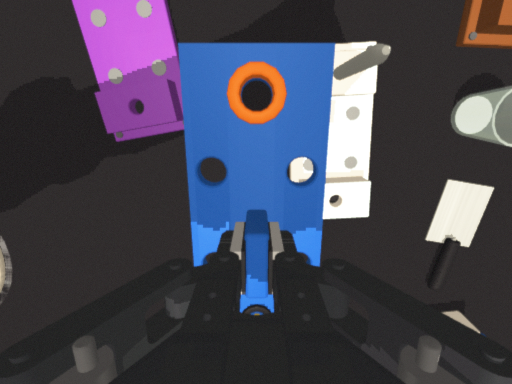

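The picture shows the rod slanting from its foot near (338,75) to its tip near (387,51), with the hole at (335,200) on the white base beyond the plate edge. The collar sits at (257,92). I enlarge it for exact pixels.

```bash
python3 - <<'E'
from look import *
np.set_printoptions(precision=4,suppress=True)
im=cv2.imread("pics/w5.png");M=json.load(open("w5.json"))["M"]
a=cv2.resize(im[35:95,320:400],(560,420),interpolation=cv2.INTER_NEAREST)
b=cv2.resize(im[165:225,320:400],(240,180),interpolation=cv2.INTER_NEAREST)
c=np.zeros((600,560,3),np.uint8);c[:420]=a;c[420:,:240]=b;cv2.imwrite("pics/c5.png",c)
p,_=blob(im,(5,120,100),(35,255,255),(180,20,340,200));print("collar",p,atz("wrist",p,.2149-.0249+.022,M))
E
```

```text
collar (256.22686014570644, 92.1110713006091) [0.4779 0.2083 0.212 ]
```

View pics/c5.png

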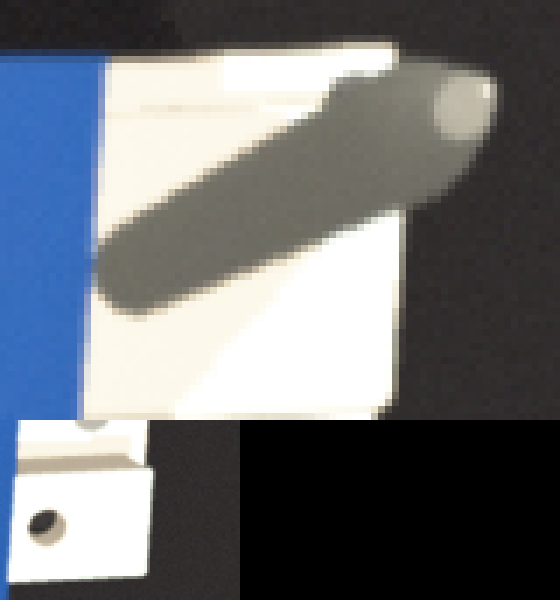

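```bash
python3 - <<'E'
from look import *
np.set_printoptions(precision=4,suppress=True)
M=json.load(open("w5.json"))["M"]
t=atz("wrist",(385.8,49.4),.15,M);h=atz("wrist",(334.8,200.2),.044,M);f=atz("wrist",(339.1,73.1),.044,M)
print("tip",t,"hole",h,"foot",f)
for a in(t,f):
    d=(a-h)[:2];print(np.linalg.norm(d),np.degrees(np.arctan2(-d[0],d[1])))
e=[atz("wrist",p,.044,M) for p in((320+397/7-.5,35+210/7-.5),(320+388/7-.5,35+400/7-.5),(320+152/3-.5,165+48/3-.5),(320+147/3-.5,165+155/3-.5))]
print(np.array(e))
for a,b in((1,0),(3,2),(3,0)): d=e[a]-e[b];print(np.degrees(np.arctan2(d[0],-d[1])))
for s in(("scene",(338.6,162.5)),("scene",(335.9,165.3))): print(tri([ray("wrist",(385.8,49.4),M),ray(*s),ray("side",(256.6,155.3))]))
E
```

```text
tip [0.565  0.2398 0.15  ] hole [0.5713 0.0987 0.044 ] foot [0.5649 0.2394 0.044 ]
0.14129832276692064 2.5870400654466255
0.14089796714935116 2.6197280280910453
[[0.603  0.2477 0.044 ]
 [0.6048 0.2209 0.044 ]
 [0.6109 0.1229 0.044 ]
 [0.6139 0.0782 0.044 ]]
3.9058577703286703
3.9093635149770174
3.688957652475636
(array([0.5669, 0.2397, 0.1541]), [np.float64(3.5), np.float64(6.3), np.float64(6.6)])
(array([0.567, 0.237, 0.151]), [np.float64(3.6), np.float64(2.9), np.float64(4.5)])
```

Tip and foot agree at (0.565,0.2396), rod vertical, rod–hole distance 141 mm, base yaw about 3°. I move the bore above the tip with about 20 mm clearance and look through it.

>>> drive_tool(
  motion=[
    {"xyz": [2,-0.5,0],"rotation": [0,0,-1],"fingers": 0},
    {"xyz": [5,-1.5,0],"rotation": [0,0,-2],"fingers": 0},
    {"xyz": [8,-2.5,0],"rotation": [0,0,-3],"fingers": 0},
    {"xyz": [9.1,-3,1],"rotation": [0,0,-3],"fingers": 0},
    {"xyz": [9.1,-3,2],"rotation": [0,0,-3],"fingers": 0},
    {"xyz": [9.1,-3,2],"rotation": [0,0,-3],"fingers": 0},
    {"xyz": [9.1,-3,2],"rotation": [0,0,-3],"fingers": 0},
    {"xyz": [9.1,-3,2],"rotation": [0,0,-3],"fingers": 0},
  ],
)

```text
clock: 7.9
tool_pos: [0.5678, 0.1602, 0.1958]
orientation: [[0.999, 0.052, 0.0], [0.052, -0.999, -0.0], [0.0, 0.0, -1.0]]
wrist_force: [-1.0, -0.4, -1.3]
opening: 0.0107
```

```bash
python3 - <<'E'
from look import *
im,M,o=look("w6",["rod_tip","bore"])
p,st=blob(im,(5,120,100),(35,255,255),(180,20,340,200));print(p,st)
u=.1949-.0249
print("proj tip true",proj("wrist",[.565,.2396,.15],M), "collar", atz("wrist",p,u+.022,M))
a=cv2.resize(im[52:132,216:296],(480,480),interpolation=cv2.INTER_NEAREST)
a=cv2.convertScaleAbs(a,alpha=2.2);cv2.imwrite("pics/c6.png",a)
print(state()["tool_pos"])
E
```

```text
7.9 [0.5678 0.1602 0.1958] {'rod_tip': [([258.9, 95.8], 0.97)], 'bore': [([258.3, 94.3], 0.87)]}
(256.2546246568803, 92.16756176154672) [227, 62, 59, 61, 1968]
proj tip true [257.2537198   96.86964437] collar [0.56441719 0.23929582 0.192     ]
[0.56829995 0.1603066  0.19602866]
```

View pics/c6.png

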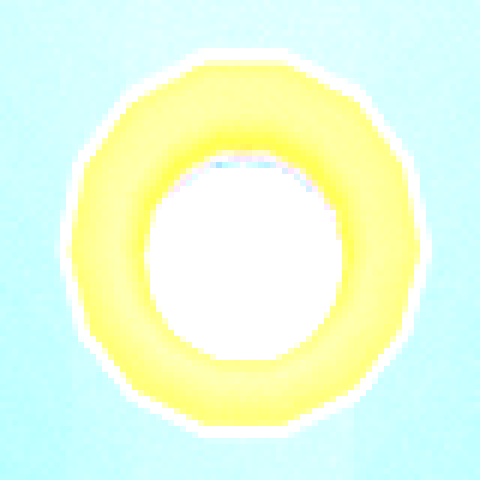

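I overexposed that crop, so it shows only the ring around (245,240). I redo it unamplified.

```bash
python3 - <<'E'
import cv2
im=cv2.imread("pics/w6.png")
cv2.imwrite("pics/c6b.png",cv2.resize(im[62:122,226:286],(600,600),interpolation=cv2.INTER_NEAREST))
print(cv2.cvtColor(im,cv2.COLOR_BGR2GRAY)[76:114:2,238:276:2])
E
```

```text
[[204 206 207 198 189 170 147 143 141 140 141 140 145 163 185 194 203 203
  203]
 [205 208 200 185 152 144 144 127 116 113 117 121 140 141 146 170 196 202
  204]
 [207 203 192 152 141 127 126 174 232 239 230 223 136 115 141 143 185 199
  203]
 [205 196 164 143 114 200 255 255 255 255 255 255 255 245 117 139 153 188
  201]
 [198 177 144 126 243 255 255 255 255 255 255 255 255 255 253 122 141 164
  195]
 [197 156 142 215 255 255 255 255 255 255 255 255 255 255 255 253 124 148
  191]
 [193 152 145 255 255 255 255 255 229 208 196 215 244 255 255 255 206 143
  187]
 [190 144 221 255 255 255 255 205 203 209 211 203 194 219 255 255 253 141
  177]
 [183 148 255 255 255 255 201 197 216 248 252 242 206 192 235 255 255 138
  162]
 [183 145 255 255 255 255 186 199 250 253 254 254 242 196 207 255 255 144
  162]
 [192 155 255 255 255 240 185 196 252 253 254 253 250 197 190 255 255 170
  178]
 [197 159 255 255 255 234 178 187 249 252 253 253 243 193 188 255 255 164
  192]
 [201 168 247 255 255 254 175 180 199 248 251 248 194 187 194 255 255 161
  195]
 [205 186 181 255 255 255 178 175 175 181 189 184 182 182 226 255 227 174
  201]
 [211 201 183 255 255 255 233 171 173 172 173 174 175 193 255 255 184 198
  207]
 [209 210 200 197 255 255 255 222 170 168 169 167 183 255 255 229 195 207
  208]
 [204 209 208 197 194 254 255 255 205 171 170 187 254 255 225 189 205 208
  204]
 [199 204 211 206 202 190 217 255 255 254 250 255 246 196 200 205 209 206
  202]
 [196 200 204 208 211 206 202 192 193 194 192 194 201 206 211 208 206 201
  199]]
```

View pics/c6b.png

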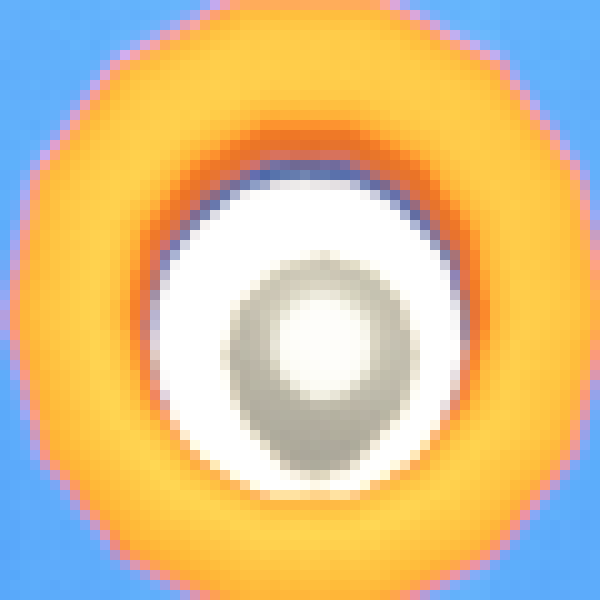

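The rod tip disc shows through the bore at crop (322,345), i.e. pixel (257.7,96.0), slightly toward the near side.

```bash
python3 - <<'E'
from look import *
np.set_printoptions(precision=4,suppress=True)
M=json.load(open("w6.json"))["M"];T=np.array(M["cam_to_world"])
c=atz("wrist",(256.25,92.17),.1932,M);t=atz("wrist",(257.7,96.0),.15,M)
print(c,t,"tip-bore mm",(t-c)*1000)
# self-calibrating: use the ring seen with known TCP pose -> expected bore .082 ahead
print(T, state()["tool_pos"])
# lower rim of bore: blue arc top at crop row ~170 ; upper rim top ~ 125
for z,r in((.1932,12.2+62),(.1712,16.5+62)): print(z,atz("wrist",(257,r),z,M))
E
```

```text
[0.5644 0.2392 0.1932] [0.5653 0.2401 0.15  ] tip-bore mm [  0.8346   0.9314 -43.2   ]
[[ 0.9986 -0.0508 -0.014   0.5651]
 [ 0.0527  0.9613  0.2706  0.2291]
 [-0.0003 -0.2709  0.9626  0.3301]
 [ 0.      0.      0.      1.    ]] [0.5683 0.1603 0.196 ]
0.1932 [0.5644 0.2472 0.1932]
0.1712 [0.5644 0.2479 0.1712]
```

>>> drive_tool(
  motion=[
    {"xyz": [0.08,-0.09,0],"rotation": [0,0,0],"fingers": 0},
    {"xyz": [0.08,-0.09,0.7],"rotation": [0,0,0],"fingers": 0},
    {"xyz": [0.08,-0.09,1.4],"rotation": [0,0,0],"fingers": 0},
    {"xyz": [0.08,-0.09,2],"rotation": [0,0,0],"fingers": 0},
    {"xyz": [0.08,-0.09,2],"rotation": [0,0,0],"fingers": 0},
    {"xyz": [0.08,-0.09,2],"rotation": [0,0,0],"fingers": 0},
  ],
)

```text
clock: 8.65
tool_pos: [0.5687, 0.1614, 0.1748]
orientation: [[0.999, 0.052, -0.001], [0.052, -0.999, -0.0], [-0.001, -0.0, -1.0]]
wrist_force: [-0.5, -0.5, -2.0]
opening: 0.011
```

```bash
python3 - <<'E'
from look import *
im,M,o=look("w7",["rod_tip"])
p,st=blob(im,(5,120,100),(35,255,255),(180,20,340,200));print(p,st)
z=state()["tool_pos"][2]
print("proj bore axis at .15", proj("wrist",list(atz("wrist",p,z-.0029,M)[:2])+[.15],M))
print(cv2.cvtColor(im,cv2.COLOR_BGR2GRAY)[76:114:2,238:276:2])
E
```

```text
8.65 [0.5687 0.1614 0.1748] {'rod_tip': [([254.3, 95.7], 0.56), ([257.4, 211.0], 0.32)]}
(256.22347602841955, 92.18018986208132) [227, 62, 59, 61, 1971]
proj bore axis at .15 [256.30203613  95.32543775]
[[205 207 207 198 190 169 149 143 141 143 140 141 146 163 184 195 201 205
  202]
 [207 207 202 185 153 144 142 127 118 116 115 124 141 141 146 171 196 204
  205]
 [207 204 191 154 142 128 129 186 245 252 245 234 143 118 142 144 185 199
  203]
 [208 196 164 143 114 198 255 255 255 255 255 255 255 246 117 139 152 188
  200]
 [200 177 144 127 244 255 255 255 255 255 255 255 255 255 253 120 142 163
  195]
 [198 156 143 213 255 255 255 255 242 210 228 255 255 255 255 253 124 147
  190]
 [194 152 147 255 255 255 222 198 202 200 199 194 209 255 255 255 204 144
  186]
 [190 145 221 255 255 224 195 204 223 233 223 206 197 216 255 255 253 143
  175]
 [182 149 255 255 252 192 204 225 252 253 254 242 201 189 236 255 255 140
  163]
 [179 143 255 255 221 187 201 252 254 253 253 253 212 193 207 255 255 147
  163]
 [192 154 255 255 203 185 202 252 253 254 253 253 214 195 189 255 255 170
  181]
 [196 158 255 255 193 180 188 250 252 253 254 252 205 189 189 255 255 163
  192]
 [202 167 249 255 219 177 181 207 251 252 252 233 189 185 203 255 255 161
  195]
 [205 186 194 255 252 175 177 178 191 211 190 183 185 180 227 255 227 176
  200]
 [210 202 185 255 255 211 173 175 174 176 175 176 177 190 255 255 182 198
  208]
 [206 209 200 196 255 255 208 170 172 171 171 171 183 255 255 230 196 208
  209]
 [204 209 209 196 203 255 255 202 165 170 168 179 254 255 225 191 205 208
  204]
 [198 204 209 207 202 192 218 255 187 170 173 249 247 195 200 206 209 206
  202]
 [195 199 204 207 210 208 201 191 192 189 191 195 199 206 209 209 206 202
  199]]
```

The tip disc is now centred at (256.2,95.6) against a bore axis of (256.3,95.3). Down along the rod.

>>> drive_tool(
  motion=[
    {"xyz": [0,0,0.6],"rotation": [0,0,0],"fingers": 0},
    {"xyz": [0,0,1.2],"rotation": [0,0,0],"fingers": 0},
    {"xyz": [0,0,1.8],"rotation": [0,0,0],"fingers": 0},
    {"xyz": [0,0,2.5],"rotation": [0,0,0],"fingers": 0},
    {"xyz": [0,0,2.5],"rotation": [0,0,0],"fingers": 0},
  ],
)

```text
clock: 9.25
tool_pos: [0.5681, 0.161, 0.1488]
orientation: [[0.999, 0.052, -0.002], [0.052, -0.999, -0.001], [-0.002, 0.0, -1.0]]
wrist_force: [0.5, 0.0, -2.6]
opening: 0.0106
```

>>> drive_tool(
  motion=[
    {"xyz": [0,0,1],"rotation": [0,0,0],"fingers": 0},
    {"xyz": [0,0,2],"rotation": [0,0,0],"fingers": 0},
    {"xyz": [0,0,3],"rotation": [0,0,0],"fingers": 0},
    {"xyz": [0,0,4],"rotation": [0,0,0],"fingers": 0},
    {"xyz": [0,0,5],"rotation": [0,0,0],"fingers": 0},
    {"xyz": [0,0,6],"rotation": [0,0,0],"fingers": 0},
    {"xyz": [0,0,6],"rotation": [0,0,0],"fingers": 0},
    {"xyz": [0,0,6],"rotation": [0,0,0],"fingers": 0},
  ],
)

```text
clock: 10.05
tool_pos: [0.5689, 0.1614, 0.09]
orientation: [[0.999, 0.052, -0.001], [0.052, -0.999, 0.0], [-0.001, -0.0, -1.0]]
wrist_force: [-0.1, 0.6, -1.3]
opening: 0.0108
```

```bash
python3 - <<'E'
from look import *
np.set_printoptions(precision=3,suppress=True)
im,M,o=look("w8",["rod_tip"])
p,st=blob(im,(5,120,100),(35,255,255),(180,20,340,200));print(p,st)
s=state();print(s["wrist_force"],s["wrist_torque"])
cv2.imwrite("pics/w8v.png",im)
E
```

```text
10.05 [0.569 0.161 0.09 ] {'rod_tip': [([256.2, 77.8], 0.96)]}
(256.4683466502766, 95.74786587447927) [227, 71, 59, 53, 1102]
[-0.519  0.177 -2.104] [-0.056 -0.029 -0.013]
```

View pics/w8v.png

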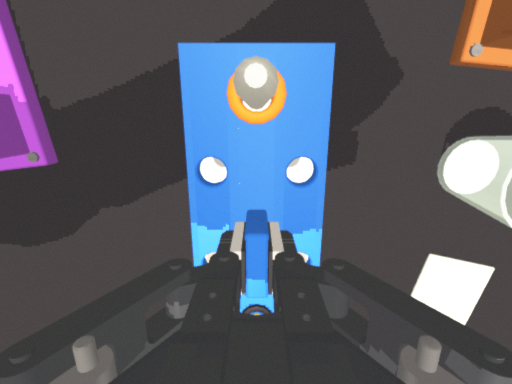

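The rod stands through the collar, with its tip at (256,76) and no side force. I continue gently to contact.

>>> drive_tool(
  motion=[
    {"xyz": [0,0,0.5],"rotation": [0,0,0],"fingers": 0},
    {"xyz": [0,0,1.0],"rotation": [0,0,0],"fingers": 0},
    {"xyz": [0,0,1.4],"rotation": [0,0,0],"fingers": 0},
    {"xyz": [0,0,1.7],"rotation": [0,0,0],"fingers": 0},
    {"xyz": [0,0,1.8],"rotation": [0,0,0],"fingers": 0},
    {"xyz": [0,0,1.8],"rotation": [0,0,0],"fingers": 0},
  ],
)

```text
clock: 10.75
tool_pos: [0.5688, 0.1614, 0.072]
orientation: [[0.999, 0.052, -0.0], [0.052, -0.999, -0.0], [-0.0, -0.0, -1.0]]
wrist_force: [0.4, 0.5, -2.4]
opening: 0.0106
```

>>> drive_tool(
  motion=[
    {"xyz": [0,0,0.1],"rotation": [0,0,0],"fingers": 0},
    {"xyz": [0,0,0.15],"rotation": [0,0,0],"fingers": 0},
    {"xyz": [0,0,0.2],"rotation": [0,0,0],"fingers": 0},
    {"xyz": [0,0,0.2],"rotation": [0,0,0],"fingers": 0},
  ],
)

```text
clock: 11.15
tool_pos: [0.5691, 0.1614, 0.0706]
orientation: [[0.999, 0.052, 0.0], [0.052, -0.999, -0.0], [0.0, 0.0, -1.0]]
wrist_force: [0.3, -0.7, -0.1]
opening: 0.0105
```

>>> drive_tool(
  motion=[
    {"xyz": [0,0,0.05],"rotation": [0,0,0],"fingers": 0},
    {"xyz": [0,0,0.1],"rotation": [0,0,0],"fingers": 0},
    {"xyz": [0,0,0.1],"rotation": [0,0,0],"fingers": 0},
  ],
)

```text
clock: 11.45
tool_pos: [0.5691, 0.1614, 0.0706]
orientation: [[0.999, 0.052, 0.0], [0.052, -0.999, -0.001], [0.0, 0.001, -1.0]]
wrist_force: [-4.2, -2.4, 9.0]
opening: 0.0106
```

>>> drive_tool(
  motion=[
    {"xyz": [0,0,0.05],"rotation": [0,0,0],"fingers": 0},
    {"xyz": [0,0,0.05],"rotation": [0,0,0],"fingers": 0},
  ],
)

```text
clock: 11.65
tool_pos: [0.5691, 0.1614, 0.0706]
orientation: [[0.999, 0.052, 0.001], [0.052, -0.999, -0.001], [0.001, 0.001, -1.0]]
wrist_force: [-6.0, -1.5, 12.5]
opening: 0.0109
```

```bash
python3 - <<'E'
from look import *
np.set_printoptions(precision=4,suppress=True)
for i in range(4):
    im,M,o=look(f"w9_{i}",[]);s=state();print(s["wrist_force"],s["wrist_torque"])
p,st=blob(im,(5,120,100),(35,255,255),(180,20,340,200));print(p,st)
im=snapshot("side");cv2.imwrite("pics/s9.png",im);i2=snapshot("scene")
a=cv2.resize(im[120:210,215:305],(400,400),interpolation=cv2.INTER_CUBIC);b=cv2.resize(i2[150:240,265:355],(400,400),interpolation=cv2.INTER_CUBIC)
cv2.imwrite("pics/c9.png",np.hstack([a,b]))
E
```

```text
11.65 [0.5691 0.1614 0.0706] {}
[-5.3737 -2.5926 12.9381] [-0.4214  1.172   0.0222]
11.7 [0.5691 0.1614 0.0706] {}
[-6.3828 -2.304  12.9676] [-0.3632  1.1756  0.041 ]
11.75 [0.5691 0.1614 0.0706] {}
[-4.6555 -1.2156 12.7065] [-0.4379  1.1703  0.0553]
11.8 [0.5691 0.1614 0.0706] {}
[-6.041  -2.4652 12.8976] [-0.4612  1.153   0.0162]
(256.8579942990412, 100.28599809968038) [227, 80, 59, 43, 977]
```

View pics/c9.png

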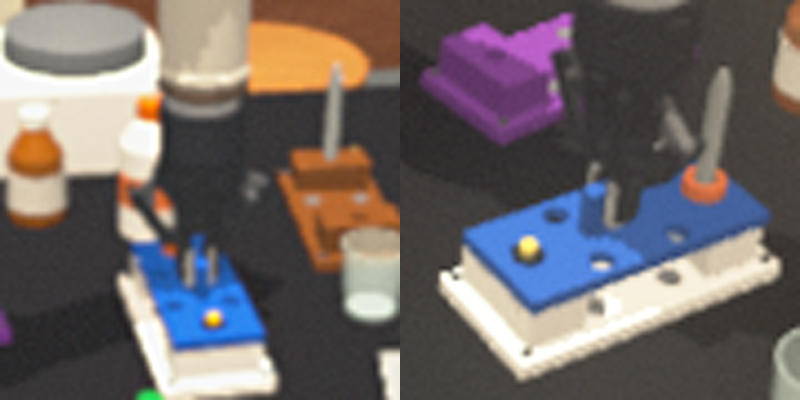

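The plate sits level on both blocks in both views, with the collar around the rod at (705,185) and the yellow pin at (528,248). The height did not change under more push (13 N), so it is home. I unload, open and rise.

>>> drive_tool(
  motion=[
    {"xyz": [0,0,-0.1],"rotation": [0,0,0],"fingers": 0},
    {"xyz": [0,0,-0.17],"rotation": [0,0,0],"fingers": 0},
    {"xyz": [0,0,-0.17],"rotation": [0,0,0],"fingers": 0},
    {"xyz": [0,0,-0.17],"rotation": [0,0,0],"fingers": 0.2},
    {"xyz": [0,0,-0.17],"rotation": [0,0,0],"fingers": 0.4},
    {"xyz": [0,0,-0.17],"rotation": [0,0,0],"fingers": 0.4},
    {"xyz": [0,0,-0.17],"rotation": [0,0,0],"fingers": 0.4},
  ],
  grip_force=40,
)

```text
clock: 12.65
tool_pos: [0.5691, 0.1614, 0.0705]
orientation: [[0.999, 0.052, 0.0], [0.052, -0.999, 0.0], [0.0, -0.0, -1.0]]
wrist_force: [-0.3, 0.1, 0.5]
opening: 0.0338
```

>>> drive_tool(
  motion=[
    {"xyz": [0,0,-1],"rotation": [0,0,0],"fingers": 0.4},
    {"xyz": [0,0,-3],"rotation": [0,0,0],"fingers": 0.4},
    {"xyz": [0,0,-6],"rotation": [0,0,0],"fingers": 0.4},
    {"xyz": [0,2,-9],"rotation": [0,0,0],"fingers": 0.2},
    {"xyz": [0,5,-10],"rotation": [0,0,0],"fingers": 0},
    {"xyz": [0,6.3,-10],"rotation": [0,0,0],"fingers": 0},
    {"xyz": [0,6.3,-10],"rotation": [0,0,0],"fingers": 0},
    {"xyz": [0,6.3,-10],"rotation": [0,0,0],"fingers": 0},
    {"xyz": [0,6.3,-10],"rotation": [0,0,0],"fingers": 0},
  ],
)

```text
clock: 13.55
tool_pos: [0.5713, 0.1003, 0.1696]
orientation: [[0.999, 0.054, -0.002], [0.054, -0.999, 0.001], [-0.002, -0.001, -1.0]]
wrist_force: [-0.7, 0.5, -0.1]
opening: -0.0
```

```bash
python3 - <<'E'
from look import *
np.set_printoptions(precision=4,suppress=True)
im,M,o=look("w10",["pin_top","rod_tip","bore"])
try:
    p,st=blob(im,*YE,(200,160,320,383));print("yellow",p,st,atz("wrist",p,.064,M))
except Exception as e: print(e)
p,st=blob(im,(5,120,100),(35,255,255),(180,0,340,140));print("collar",p,st,atz("wrist",p,.066,M))
print(state()["wrist_force"],state()["opening"])
E
```

```text
13.55 [0.5713 0.1003 0.1696] {'pin_top': [([254.0, 195.8], 0.68)], 'rod_tip': [], 'bore': [([259.1, 27.1], 0.65), ([256.9, 185.6], 0.34)]}
yellow (257.6364829396325, 192.68635170603673) [251, 186, 14, 14, 140] [0.573  0.0988 0.064 ]
collar (258.2582139238674, 22.64336372847011) [240, 4, 37, 40, 668] [0.5656 0.2383 0.066 ]
[ 0.3774 -0.2322  0.2172] -0.0001391506090144719
```

>>> drive_tool(
  motion=[
    {"xyz": [0.03,0,3],"rotation": [0,0,0],"fingers": 0},
    {"xyz": [0.03,0,6],"rotation": [0,0,0],"fingers": 0},
    {"xyz": [0.03,0,8],"rotation": [0,0,0],"fingers": 0},
    {"xyz": [0.03,0,9],"rotation": [0,0,0],"fingers": 0},
    {"xyz": [0.03,0,9.3],"rotation": [0,0,0],"fingers": 0},
    {"xyz": [0.03,0,9.3],"rotation": [0,0,0],"fingers": 0},
    {"xyz": [0.03,0,9.3],"rotation": [0,0,0],"fingers": 0},
  ],
)

```text
clock: 14.45
tool_pos: [0.5735, 0.0989, 0.0786]
orientation: [[0.999, 0.053, 0.002], [0.053, -0.999, 0.0], [0.002, -0.0, -1.0]]
wrist_force: [0.0, 0.4, 0.2]
opening: -0.0001
```

```bash
python3 - <<'E'
from look import *
im,M,o=look("w11",["pin_top"]);print(state()["wrist_force"])
try:
    p,st=blob(im,*YE,(200,160,320,383));print("yellow",p,st,atz("wrist",p,.064,M))
except Exception as e: print(e)
E
```

```text
14.45 [0.5735 0.0989 0.0786] {'pin_top': []}
[-0.74037975 -0.39462452 -0.80311773]
attempt to get argmax of an empty sequence
```

>>> drive_tool(
  motion=[
    {"xyz": [0,0,0.2],"rotation": [0,0,0],"fingers": 0},
    {"xyz": [0,0,0.4],"rotation": [0,0,0],"fingers": 0},
    {"xyz": [0,0,0.5],"rotation": [0,0,0],"fingers": 0},
    {"xyz": [0,0,0.5],"rotation": [0,0,0],"fingers": 0},
  ],
)

```text
clock: 14.95
tool_pos: [0.5724, 0.0984, 0.0723]
orientation: [[0.999, 0.052, -0.0], [0.052, -0.999, -0.0], [-0.0, 0.0, -1.0]]
wrist_force: [0.1, 0.5, -0.1]
opening: -0.0002
```

>>> drive_tool(
  motion=[
    {"xyz": [0,0,0.2],"rotation": [0,0,0],"fingers": 0},
    {"xyz": [0,0,0.4],"rotation": [0,0,0],"fingers": 0},
    {"xyz": [0,0,0.4],"rotation": [0,0,0],"fingers": 0},
  ],
)

```text
clock: 15.25
tool_pos: [0.5726, 0.0985, 0.0688]
orientation: [[0.999, 0.052, 0.0], [0.052, -0.999, -0.0], [-0.0, 0.0, -1.0]]
wrist_force: [-1.2, 0.2, 2.7]
opening: 0.0001
```

>>> drive_tool(
  motion=[
    {"xyz": [0,0,0.2],"rotation": [0,0,0],"fingers": 0},
    {"xyz": [0,0,0.3],"rotation": [0,0,0],"fingers": 0},
    {"xyz": [0,0,0.3],"rotation": [0,0,0],"fingers": 0},
  ],
)

```text
clock: 15.55
tool_pos: [0.5726, 0.0985, 0.0658]
orientation: [[0.999, 0.052, 0.0], [0.052, -0.999, -0.0], [0.0, 0.0, -1.0]]
wrist_force: [-2.1, -0.9, 4.4]
opening: -0.0
```

>>> drive_tool(
  motion=[
    {"xyz": [0,0,0.1],"rotation": [0,0,0],"fingers": 0},
    {"xyz": [0,0,0.15],"rotation": [0,0,0],"fingers": 0},
    {"xyz": [0,0,0.15],"rotation": [0,0,0],"fingers": 0},
  ],
)

```text
clock: 15.85
tool_pos: [0.5726, 0.0985, 0.0651]
orientation: [[0.999, 0.052, 0.0], [0.052, -0.999, -0.001], [0.0, 0.001, -1.0]]
wrist_force: [-4.4, -0.3, 11.4]
opening: 0.0001
```

>>> drive_tool(
  motion=[
    {"xyz": [0,0,0.1],"rotation": [0,0,0],"fingers": 0},
    {"xyz": [0,0,0.15],"rotation": [0,0,0],"fingers": 0},
    {"xyz": [0,0,0.15],"rotation": [0,0,0],"fingers": 0},
  ],
)

```text
clock: 16.15
tool_pos: [0.5727, 0.0985, 0.065]
orientation: [[0.999, 0.052, 0.001], [0.052, -0.999, -0.001], [0.0, 0.001, -1.0]]
wrist_force: [-7.7, -2.2, 23.2]
opening: -0.0001
```

The finger stopped hard at 0.065, the predicted flush height, with 23 N. I retreat and check.

>>> drive_tool(
  motion=[
    {"xyz": [0,0,-0.5],"rotation": [0,0,0],"fingers": 0},
    {"xyz": [0,0,-2],"rotation": [0,0,0],"fingers": 0},
    {"xyz": [0,0,-5],"rotation": [0,0,0],"fingers": 0},
    {"xyz": [0,0,-8],"rotation": [0,0,0],"fingers": 0},
    {"xyz": [0,0,-10.7],"rotation": [0,0,0],"fingers": 0},
    {"xyz": [0,0,-10.7],"rotation": [0,0,0],"fingers": 0},
    {"xyz": [0,0,-10.7],"rotation": [0,0,0],"fingers": 0},
    {"xyz": [0,0,-10.7],"rotation": [0,0,0],"fingers": 0},
  ],
)

```text
clock: 16.95
tool_pos: [0.5719, 0.0982, 0.1687]
orientation: [[0.999, 0.052, -0.001], [0.052, -0.999, -0.0], [-0.001, 0.0, -1.0]]
wrist_force: [0.1, -1.0, 0.4]
opening: 0.0002
```

```bash
python3 - <<'E'
from look import *
np.set_printoptions(precision=4,suppress=True)
im,M,o=look("w12c",["pin_top","bore"])
p,st=blob(im,*YE,(200,160,320,383));print("yellow",p,st,atz("wrist",p,.057,M))
p,st=blob(im,(5,120,100),(35,255,255),(180,0,340,140));print("collar",p,st,atz("wrist",p,.066,M))
a=snapshot("scene");p2,st=blob(a,*YE,(270,180,310,230));print("scene yellow",p2,st,"tri",tri([ray("wrist",p,M)]) if 0 else tri([ray("wrist",blob(im,*YE,(200,160,320,383))[0],M),ray("scene",p2)]))
# same for before the push (w10 + pin in scene unknown): plate region look
print(cv2.cvtColor(im,cv2.COLOR_BGR2GRAY)[180:206:2,244:272:2])
b=cv2.imread("pics/w10.png");print(blob(b,*YE,(200,160,320,383)))
E
```

```text
16.95 [0.5719 0.0982 0.1687] {'pin_top': [([254.0, 189.0], 0.45), ([256.3, 182.7], 0.19)], 'bore': [([260.9, 25.3], 0.98)]}
yellow (256.84875183553595, 188.44052863436124) [252, 182, 11, 14, 129] [0.5724 0.099  0.057 ]
collar (257.2446339729922, 18.742857142857144) [239, 0, 37, 40, 687] [0.5653 0.2383 0.066 ]
scene yellow (293.30303030303025, 206.30303030303028) [292, 205, 4, 4, 9] tri (array([0.5726, 0.0991, 0.0564]), [np.float64(0.3), np.float64(0.3)])
[[190 192 189 128 104 110 107 105 107 100 111 188 190 187]
 [191 190 129 100 101 113 171 169 124  99 100 102 186 187]
 [192 182  99  97 135 237 240 240 237 142  97  91 176 190]
 [193 159 104  98 237 240 240 240 239 238 100  96 109 186]
 [193 128 100 124 240 240 240 239 239 240 144  98 109 191]
 [193 152 101 105 239 239 239 239 238 239 106  96 134 191]
 [191 185 101  99 226 239 239 238 239 244 100  93 183 189]
 [192 190 128  99 102 196 239 237 210 105  99 118 188 190]
 [190 193 187 117 100 109 105 106 107 101 109 184 190 190]
 [192 191 193 187 144 121 104 103 117 150 186 192 191 191]
 [192 191 191 193 191 191 189 187 189 192 192 191 191 190]
 [193 192 192 191 191 192 191 191 192 191 191 191 191 190]
 [192 193 193 193 192 191 193 192 191 191 190 190 189 190]]
((257.6364829396325, 192.68635170603673), [251, 186, 14, 14, 140])
```

Pin top triangulates at z = 56.4 mm (flush is 57), concentric in its ring, and the arm is clear.

```bash
python3 -c "
from station import *
print(job_done())"
```

```text
the job is handed in; nothing more can be done
None
```

The blue guide plate is back on the white rack base and locked. I handed the job in at about 17 s on the robot clock, inside the 51 s limit.

- **Lowering:** I lifted the plate by its tab, centred the bore by looking at the rod tip through it, and lowered the plate level. It stopped dead on the blocks: at 13 N of push the height no longer changed. I then unloaded and let go.
- **Locking:** I pushed the yellow pin with closed fingers. It stopped at the predicted flush height, with a peak of about 23 N.

**Last checks:**
- **Pin height:** the pin top measured 56.4 mm above the bench, against 57 mm for flush, and sits centred in its ring.
- **Rivet position:** the rivet is within about 1–2 mm of the measured hole position.
- **Clear of everything:** the wrist force is near zero, and the arm hovers clear of everything.

**Disagreements:**
- **Touchdown height:** the tool read 70.6 mm at touchdown, where I expected about 69 mm. Both outside views showed the plate flat on both blocks, and the pin height agrees.
- **Base angle:** it measured 2.6° from the rod and hole but 3.7° from the block edges. I set the plate at 3°.
- **Collar to pin:** this measured 139–140 mm at the end against a nominal 142 mm. The rod partly hides the collar in that view.

I used all 12 picture views, so the final checks were numerical only. I did not recheck the bystanders, but the arm passed clear of them.

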